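# Register a specimen tray on the photo board

## Task

The pale card tray with the fossil lies askew on the black photo board. Slide it along the board until it is square in the corner of the two aluminium stop rails, its long side flush against the far rail and its short side flush against the left rail, ready for the picture. Slide it calmly without lifting or tipping it, then let go, and do not disturb the ear muffs or the sanding block.

Things in the scene. Friction and masses are not known exactly. Their poses are not given: they have to be found in the camera images.
- photo_board: black flat board fixed to the table, 170 mm (its x) by 190 mm (its y), 10 mm thick, turned up to 0.35 rad. Origin: centre of its underside; its x points away from the robot, y to the robot's left, z up. Two aluminium stop rails, 14 mm wide, rise 16 mm above its top, along its far and left edges; the front and right edges are open. Lines and grey squares on it are only printed
- specimen_tray: pale open card tray with a brown fossil in it, 65 mm (its x) by 85 mm (its y), 23 mm high, walls 2 mm, about 0.12 kg, loose, slides easily. Origin: centre of its underside; z up. It starts 35 to 77 mm short of home in board x and in y, turned up to 0.4 rad from the board's axes. Fully home, its origin is at about board x = +0.0365, y = +0.0365, z = 0.010, its axes along the board's
- ear_muffs: red and black ear muffs, 168 x 132 x 67 mm, loose on the table to the right of the board; origin under the centre; a bystander
- sanding_block: brown sanding block, 40 x 70 x 23 mm, loose on the table beyond the left of the board; origin under the centre; a bystander
- far_stop (a point): middle of the far rail's inner face, at the board's top: board x = +0.069, y = -0.012, z = 0.010. The face is flat, looks to board -x, and runs along board y from -0.088 to +0.064
- left_stop (a point): middle of the left rail's inner face, at the board's top: board x = -0.012, y = +0.079, z = 0.010. The face is flat, looks to board -y, and runs along board x from -0.079 to +0.055
Not all that is in view belongs to the job. What is shaped like the specimen_tray but orange is not meant.

How it is judged:
By the outcome, as a careful person would: the job done as asked, in the order asked, and still so for the second after the job is handed in, with the robot touching nothing.
It also fails if it takes over 54 s, if anything falls off the work surface, if the arm or the gripper's body presses on something with over 40 N, if the wrist force passes 120 N, or if a joint passes its speed limit or range.

## Robot

A 6-joint arm with a two-finger parallel gripper is mounted at the origin on a cart in front of the work surface, level with it; the furniture and walls round the work are solid. World frame = base frame: x ahead of the robot, y to its left, z up, the work surface at z = 0. Lengths are in m, angles in rad, forces in N, time in s.
With the tool pointing down it reaches from about 0.325 to 0.875 m from the base axis. Payload 4.4 kg.
Tool frame: the origin (TCP) lies at the very end of the fingers, on their centre line; the grasp point (between the pads) lies 19 mm behind it (robot.hold_point_z is the distance from the TCP to the grasp point, in m); z points along the fingers, y is the line along which they close (so a half turn about z gives the same grasp; the last joint's range is limited). The gripper opens to 85 mm and grips with 20 to 120 N. Pads are 22 mm wide; open, the fingers measure 114 mm over their backs; the gripper's body (76 mm by 85 mm) begins 54 mm behind the grasp point. The pads swing forward as they close: fully open they stand 13 mm farther back than shut.
Start: joints at [-1.282, 0.207, 1.542, -0, 1.393, -0.15], TCP at [0.244, -0.521, 0.231] pointing down, gripper open.
Joint ranges: [-2.73, 2.73], [-0.86, 2.22], [0.23, 2.46], [-1.11, 4.25], [0.08, 2.63], [-2.82, 2.82]. Speed limits (rad/s): [2.79, 2.79, 3.14, 3.14, 3.14, 3.14].

## Interface

Orientations are given as a 3x3 rotation matrix whose columns are the frame's x, y, z axes.
In Python, from cell import robot, viewer gives the robot as it stands.
- The arm moves only by the tool jog_arm, never from a script. Its argument "series" is a list of rows, each an object of numbers: "ax", "ay", "az": the turn, a rotation vector about the tool's x, y, z in units of pi rad (1.0 is pi rad); "dx", "dy", "dz": the shift along the tool's x, y, z in units of 20 cm (1.0 is 20 cm); "fingers": the opening, from -1 (shut) to 1 (fully open), so that 0 is half open. A call has 1 to 10 rows; each row is the pose to reach, as a shift and turn from the pose commanded when the call began, along the tool's axes at that moment, turning the shorter way round; what a row does not reach only later rows make up. A row lasts 1/10 s, in which the tool goes at most 50 mm and 8.59 degrees, less where a joint would pass 70% of its speed; a pose out of reach is approached as far as the arm can. A call with a number of a shift or a turn outside -1 to 1 is refused whole. A call with a gripper value outside its range is refused whole. The fingers move at their own pace and stop on an object; "grip_force" is the grip in N (left out, the last holds). Time passes only in rows, so rows that repeat a pose let the fingers close. It gives the time, the measured TCP pose, the force, the opening and the grip force at its end, in the units of the state.
- robot.read_state(): the state, without advancing time (a new reading comes with each control period).
- viewer.grab_frame(name): name is "scene" or "top"; returns the picture (480x640x3 uint8, red, green, blue); there is no depth.
- viewer.camera_params(name): a dict with "camera_matrix" (3x3 intrinsics, pixels), "pose" (4x4, takes a point from camera to world coordinates). Camera axes: x right, y down, z forward; pixel columns grow to the right and rows downward; lengths in m; the calibration is good to about 2 mm. A picture is of the moment at which its call begins. camera_params takes no time and is no camera call.
- robot.finish_job(): hands the job in; it is judged then, once.
The state is a dict: "time_s": time; "joint_positions": joint angles; "qd": joint speeds; "joint_torque": joint torques, N m; "tcp_pos": TCP position; "ee_rot": TCP orientation; "wrist_force": force on the tool from outside, world axes, zero at the start; "torque": the same for the moment, N m; "finger_gap": opening from 0.0 (shut) to 1.0 (fully open); "grasp_force": force on a finger pad.
Only numpy, scipy, OpenCV 4.12 (cv2) and the standard library are available. Lean on these libraries where they do the work, as an engineer would, in place of code of your own. Each camera call takes 0.05 s, during which the arm holds its last target. There are 200 camera calls.

## Working session

There is one attempt and no reset: what is moved stays moved. The work goes in short steps, Python scripts to look and compute and a tool call to move; the robot and the scene stay as the last step left them, time stands still between calls to the robot, and variables do not carry over. Pictures are saved under pics/ and viewed, at most 10 in all, crops included, and the job is handed in when it is done.

Besides the shell and the picture viewer there is one more tool, called after "Emit:" as name(argument=value, ...), one argument or row to a line, values as JSON. jog_arm: Moves the arm, as the interface text tells. Shifts and turns lie within -1 to 1; 1 stands for 20 cm of shift or pi rad of turn. Its arguments: {"type":"object","properties":{"series":{"type":"array"},"grip_force":{"type":"number"}},"required":["series"]}

```bash
mkdir -p pics; ls; python3 - <<'E'
from cell import robot, viewer
import cv2
for n in("top","scene"):
    cv2.imwrite(f"pics/{n}0.png",cv2.cvtColor(viewer.grab_frame(n),cv2.COLOR_RGB2BGR))
    p=viewer.camera_params(n);print(n,p["camera_matrix"],p["pose"])
s=robot.read_state();print(s)
E
```

```text
pics
top [[447.21986729   0.         314.12746893]
 [  0.         447.21986729 245.19864517]
 [  0.           0.           1.        ]] [[ 0.02469474 -0.99049313  0.13532752  0.45455265]
 [-0.99955848 -0.02222666  0.01971869  0.20417957]
 [-0.01652334 -0.13575472 -0.99060468  0.87090217]
 [ 0.          0.          0.          1.        ]]
scene [[503.63723421   0.         315.42955881]
 [  0.         503.63723421 240.30823666]
 [  0.           0.           1.        ]] [[-0.72582105 -0.4461629   0.52356706  0.08078621]
 [-0.68787795  0.46768749 -0.55506066  0.72507632]
 [ 0.00278171 -0.76302495 -0.64636305  0.64835825]
 [ 0.          0.          0.          1.        ]]
{'time_s': 0.1, 'joint_positions': array([-1.28255343e+00,  2.07362343e-01,  1.54282819e+00, -2.36226407e-05,
        1.39349106e+00, -1.50491942e-01]), 'qd': array([ 0.00205054,  0.00128029, -0.00402707,  0.00132886,  0.0020756 ,
        0.00091639]), 'joint_torque': array([-4.08139476e-04, -3.84090257e+01, -2.92547983e+01, -2.30306787e-04,
        4.83385709e-03,  4.16295798e-07]), 'tcp_pos': array([ 0.24404611, -0.51988008,  0.23021811]), 'ee_rot': array([[ 9.05288129e-01,  4.24797627e-01, -6.16112172e-04],
       [ 4.24797974e-01, -9.05285975e-01,  1.99615139e-03],
       [ 2.90202664e-04, -2.06881536e-03, -9.99997818e-01]]), 'wrist_force': array([ 1.03111192, -0.14932158,  0.12403938]), 'torque': array([ 0.01222101, -0.02242313, -0.00049211]), 'grasp_force': 0.0, 'finger_gap': 0.9990877683163282}
```

View pics/top0.png

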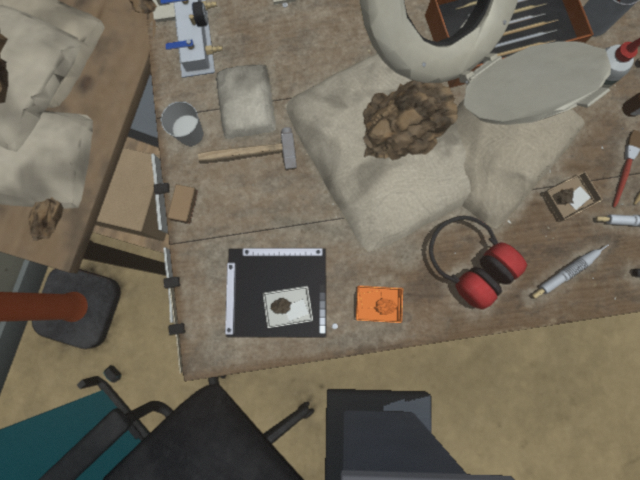

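View pics/scene0.png

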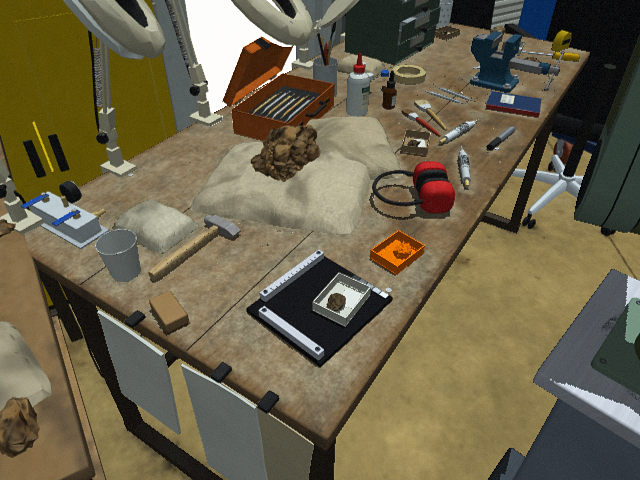

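The top view shows the board at about (226..326, 249..337). The far rail is at its upper edge and the left rail at its left edge. The pale tray has corners near (263,291), (308,287), (313,324) and (268,328). The orange decoy is at (380,304), the muffs at (480,265) and the sanding block at (181,204). The scene view agrees with this. Next I'll measure the board and tray poses.

```bash
cat > h.py <<'E'
from cell import robot, viewer
import cv2, numpy as np
from scipy.optimize import least_squares
def params(n):
    p=viewer.camera_params(n); return np.array(p["camera_matrix"]),np.array(p["pose"])
def proj(P,K,T):
    P=np.atleast_2d(P); c=(P-T[:3,3])@T[:3,:3]; u=c@K.T; return u[:,:2]/u[:,2:]
def back(uv,z,K,T):
    uv=np.atleast_2d(uv).astype(float)
    d=np.c_[uv,np.ones(len(uv))]@np.linalg.inv(K).T@T[:3,:3].T
    return T[:3,3]+d*((z-T[2,3])/d[:,2])[:,None]
def pose(P,x,y,a):
    c,s=np.cos(a),np.sin(a); P=np.array(P,float); return np.c_[x+c*P[:,0]-s*P[:,1],y+s*P[:,0]+c*P[:,1],P[:,2]]
def rect(w,h,z): return [(sx*w/2,sy*h/2,z) for sx,sy in((1,1),(1,-1),(-1,-1),(-1,1))]
def crop(n,u0,v0,u1,v1,f,name,polys=()):
    im=cv2.cvtColor(viewer.grab_frame(n),cv2.COLOR_RGB2BGR)[v0:v1,u0:u1]
    im=cv2.resize(im,None,fx=f,fy=f,interpolation=cv2.INTER_CUBIC)
    for q,col in polys: cv2.polylines(im,[np.int32(((np.array(q)-[u0,v0]+.5)*f)*16)],True,col,1,shift=4)
    cv2.imwrite(f"pics/{name}.png",im)
E
python3 - <<'E'
from h import *
crop("top",215,240,415,345,4,"c0")
# gray line grid for scale is implicit: px = 215+u/4, 240+v/4
E
```

```text
(no output)
```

View pics/c0.png

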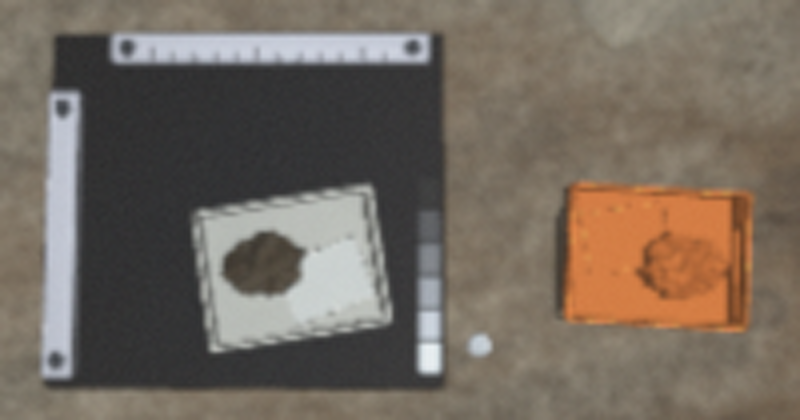

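The crop (px = 215+u/4, 240+v/4) gives these positions:
- **Tray rim corners:** (191,210), (372,184), (393,322), (211,353).
- **Far rail inner edge:** (112,64) to (430,63).
- **Left rail inner edge:** (80,92) to (74,378).

```bash
cat >> h.py <<'E'
def fit(obj,uv,x0,n="top"):
    K,T=params(n); uv=np.array(uv,float)
    r=least_squares(lambda p:(proj(pose(obj,*p),K,T)-uv).ravel(),x0,x_scale=[.01,.01,.1]); return r.x,np.sqrt(np.mean(r.fun**2))
def px(c,u0=215,v0=240,f=4): return np.array(c)/f+[u0,v0]-.5
RAIL=[(.069,.064,.026),(.069,-.088,.026),(.083,-.088,.026),(.083,.064,.026),(.055,.079,.026),(-.079,.079,.026),(-.079,.093,.026),(.055,.093,.026)]
BRD=rect(.170,.190,.010)
E
python3 - <<'E'
from h import *
K,T=params("top")
print(back(px([(243,210)]),.01,K,T))
b,e=fit(RAIL[:3]+RAIL[4:6]+BRD[1:],px([(112,64),(430,64),(430,33),(80,92),(74,378),(442,33),(445,388),(43,386)]),[.44,.27,0]);print("board",b,e)
t,e2=fit(rect(.065,.085,.033),px([(191,210),(372,184),(393,322),(211,353)]),[.4,.25,0.]);print("tray",t,e2)
c,s=np.cos(b[2]),np.sin(b[2]);d=t[:2]-b[:2]
print("tray in board",c*d[0]+s*d[1],-s*d[0]+c*d[1],t[2]-b[2])
print("board again via scene:")
polys=[]
for n in("scene",):
    K,T=params(n)
    polys=[(proj(pose(RAIL[:4],*b),K,T),(0,255,0)),(proj(pose(RAIL[4:],*b),K,T),(0,255,0)),(proj(pose(BRD,*b),K,T),(255,255,0)),(proj(pose(rect(.065,.085,.033),*t),K,T),(0,0,255))]
crop("scene",235,235,435,370,4,"c1",polys)
E
```

```text
[[0.47988625 0.29365741 0.01      ]]
board [0.48050148 0.2918847  0.02341452] 0.3665875207543909
tray [0.45347526 0.26764267 0.17912306] 0.2345029283188795
tray in board -0.027586378793809214 -0.02360263703732957 0.1557085378451076
board again via scene:
```

View pics/c1.png

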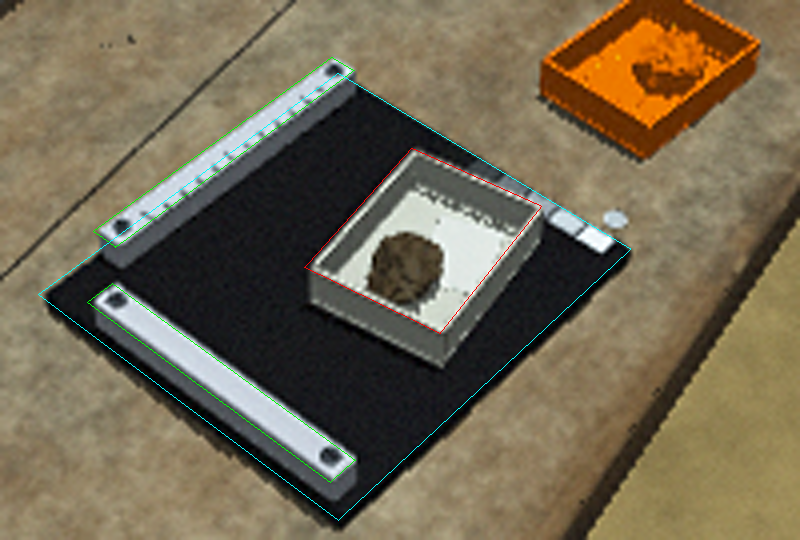

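The overlay matches in the scene camera. The board is at (0.4805, 0.2919) with yaw 0.023. The tray is at board (-0.0276, -0.0236), turned 0.156, so it has 64 mm to go in x and 60 mm in y. My plan is to push from the front with both fingers to square it, then from the right to the left rail, then finish from the front.

```bash
cat >> h.py <<'E'
from scipy.spatial.transform import Rotation as R
B=np.array([.4805,.2919,.0234])
def bw(x,y): return pose([(x,y,0)],*B)[0,:2]
def row(p,yaw):
    s=robot.read_state(); R0=s["ee_rot"]; c,q=np.cos(yaw),np.sin(yaw)
    Rt=np.array([[c,q,0],[q,-c,0],[0,0,-1]])
    d=R0.T@(np.array(p)-s["tcp_pos"])/.2; a=R.from_matrix(R0.T@Rt).as_rotvec()/np.pi
    print("shift",d.round(4),"turn",a.round(4))
def st():
    s=robot.read_state(); p=s["tcp_pos"]; q=pose([(p[0]-B[0],p[1]-B[1],0)],0,0,-B[2])[0,:2]
    print("t",round(s["time_s"],2),"tcp",p.round(4),"board",q.round(4),"z",round(p[2],4),"yaw",round(np.arctan2(s["ee_rot"][1,0],s["ee_rot"][0,0]),4),"F",s["wrist_force"].round(1),"gap",round(s["finger_gap"],2))
E
python3 -c "
from h import *
print(bw(-.1,-.0236)); row([.40,-.38,.2],.0234)"
```

```text
[0.38107957 0.26596667]
shift [ 1.003  -0.3028  0.1533] turn [-0.0005  0.      0.1322]
```

Emit:
jog_arm(
  series=[
    {"dx": 1.0,"dy": -0.3,"dz": 0.1,"az": 0.132,"fingers": -0.1},
    {"dx": 1.0,"dy": -0.3,"dz": 0.1,"az": 0.132,"fingers": -0.1},
    {"dx": 1.0,"dy": -0.3,"dz": 0.1,"az": 0.132,"fingers": -0.1},
    {"dx": 1.0,"dy": -0.3,"dz": 0.1,"az": 0.132,"fingers": -0.1},
    {"dx": 1.0,"dy": -0.3,"dz": 0.1,"az": 0.132,"fingers": -0.1},
    {"dx": 1.0,"dy": -0.3,"dz": 0.1,"az": 0.132,"fingers": -0.1},
  ],
)

```text
schema error: expected keys ax, ay, az, dx, dy, dz, fingers
```

Emit:
jog_arm(
  series=[
    {"dy": -1},
    {"dy": -1},
    {"dy": -1},
    {"dy": -1},
    {"dy": -1},
  ],
)

```text
schema error: expected keys ax, ay, az, dx, dy, dz, fingers
```

Emit:
jog_arm(
  series=[
    {"dy": -1},
    {"dy": -1},
    {"dy": -1},
    {"dy": -1},
    {"dy": -1},
  ],
)

```text
schema error: expected keys ax, ay, az, dx, dy, dz, fingers
```

```bash
python3 -c "
from h import *
st();row([*bw(-.1,-.0236),.1],.0234)"
```

```text
t 0.2 tcp [ 0.2441 -0.5201  0.2305] board [-0.2553 -0.8062] z 0.2305 yaw 0.4388 F [ 0.3  0.2 -0.6] gap 1.01
shift [ 2.2895 -3.2661  0.6579] turn [-0.0005  0.      0.1322]
```

All seven keys are needed in every row.

Emit:
jog_arm(
  series=[
    {"ax": 0,"ay": 0,"az": 0.132,"dx": 1.0,"dy": -0.3,"dz": 0.1,"fingers": -0.1},
    {"ax": 0,"ay": 0,"az": 0.132,"dx": 1.0,"dy": -0.3,"dz": 0.1,"fingers": -0.1},
    {"ax": 0,"ay": 0,"az": 0.132,"dx": 1.0,"dy": -0.3,"dz": 0.1,"fingers": -0.1},
    {"ax": 0,"ay": 0,"az": 0.132,"dx": 1.0,"dy": -0.3,"dz": 0.1,"fingers": -0.1},
    {"ax": 0,"ay": 0,"az": 0.132,"dx": 1.0,"dy": -0.3,"dz": 0.1,"fingers": -0.1},
    {"ax": 0,"ay": 0,"az": 0.132,"dx": 1.0,"dy": -0.3,"dz": 0.1,"fingers": -0.1},
  ],
)

```text
time_s: 0.8
tcp_pos: [0.4011, -0.3792, 0.2107]
ee_rot: [[1.0, 0.028, -0.001], [0.028, -1.0, 0.001], [-0.001, -0.001, -1.0]]
wrist_force: [-0.9, -0.4, 0.5]
finger_gap: 0.452
grasp_force: 0.0
```

Emit:
jog_arm(
  series=[
    {"ax": 0,"ay": 0,"az": 0,"dx": 0,"dy": -1,"dz": 0,"fingers": -0.1},
    {"ax": 0,"ay": 0,"az": 0,"dx": 0,"dy": -1,"dz": 0,"fingers": -0.1},
    {"ax": 0,"ay": 0,"az": 0,"dx": 0,"dy": -1,"dz": 0,"fingers": -0.1},
    {"ax": 0,"ay": 0,"az": 0,"dx": 0,"dy": -1,"dz": 0,"fingers": -0.1},
    {"ax": 0,"ay": 0,"az": 0,"dx": 0,"dy": -1,"dz": 0,"fingers": -0.1},
  ],
)

```text
time_s: 1.3
tcp_pos: [0.3935, -0.1775, 0.2108]
ee_rot: [[1.0, 0.028, -0.001], [0.028, -1.0, 0.002], [-0.001, -0.002, -1.0]]
wrist_force: [0.0, -0.3, -0.1]
finger_gap: 0.451
grasp_force: 0.0
```

Emit:
jog_arm(
  series=[
    {"ax": 0,"ay": 0,"az": 0,"dx": 0,"dy": -1,"dz": 0,"fingers": -0.1},
    {"ax": 0,"ay": 0,"az": 0,"dx": 0,"dy": -1,"dz": 0,"fingers": -0.1},
    {"ax": 0,"ay": 0,"az": 0,"dx": 0,"dy": -1,"dz": 0,"fingers": -0.1},
    {"ax": 0,"ay": 0,"az": 0,"dx": 0,"dy": -1,"dz": 0,"fingers": -0.1},
    {"ax": 0,"ay": 0,"az": 0,"dx": 0,"dy": -1,"dz": 0,"fingers": -0.1},
  ],
)

```text
time_s: 1.8
tcp_pos: [0.3899, 0.0223, 0.2116]
ee_rot: [[0.999, 0.032, 0.001], [0.032, -0.999, 0.001], [0.001, -0.001, -1.0]]
wrist_force: [-0.3, -0.3, 1.0]
finger_gap: 0.45
grasp_force: 0.0
```

```bash
python3 -c "
from h import *
st();row([*bw(-.1,-.0236),.1],.0234)"
```

```text
t 1.8 tcp [0.3899 0.0223 0.2116] board [-0.0969 -0.2674] z 0.2116 yaw 0.0319 F [-0.3 -0.3  1. ] gap 0.45
shift [-0.0057 -1.2184  0.5594] turn [-0.0004 -0.0002  0.0027]
```

Emit:
jog_arm(
  series=[
    {"ax": 0,"ay": 0,"az": 0.003,"dx": 0,"dy": -1,"dz": 0.2,"fingers": -0.1},
    {"ax": 0,"ay": 0,"az": 0.003,"dx": 0,"dy": -1,"dz": 0.2,"fingers": -0.1},
    {"ax": 0,"ay": 0,"az": 0.003,"dx": 0,"dy": -1,"dz": 0.2,"fingers": -0.1},
    {"ax": 0,"ay": 0,"az": 0.003,"dx": 0,"dy": -1,"dz": 0.2,"fingers": -0.1},
    {"ax": 0,"ay": 0,"az": 0.003,"dx": 0,"dy": -1,"dz": 0.2,"fingers": -0.1},
    {"ax": 0,"ay": 0,"az": 0.003,"dx": 0,"dy": -1,"dz": 0.2,"fingers": -0.1},
  ],
)

```text
time_s: 2.4
tcp_pos: [0.3863, 0.2179, 0.1709]
ee_rot: [[1.0, 0.016, -0.0], [0.016, -1.0, -0.002], [-0.0, 0.002, -1.0]]
wrist_force: [0.7, 0.1, -0.8]
finger_gap: 0.451
grasp_force: 0.0
```

```bash
python3 -c "
from h import *
st();row([*bw(-.1,-.0236),.02],.0234)"
```

```text
t 2.4 tcp [0.3863 0.2179 0.1709] board [-0.0959 -0.0718] z 0.1709 yaw 0.0159 F [ 0.7  0.1 -0.8] gap 0.45
shift [-0.0218 -0.2421  0.7543] turn [ 0.0005  0.0001 -0.0024]
```

Emit:
jog_arm(
  series=[
    {"ax": 0,"ay": 0,"az": -0.002,"dx": -0.02,"dy": -0.24,"dz": 0.2,"fingers": -0.1},
    {"ax": 0,"ay": 0,"az": -0.002,"dx": -0.02,"dy": -0.24,"dz": 0.4,"fingers": -0.1},
    {"ax": 0,"ay": 0,"az": -0.002,"dx": -0.02,"dy": -0.24,"dz": 0.6,"fingers": -0.1},
    {"ax": 0,"ay": 0,"az": -0.002,"dx": -0.02,"dy": -0.24,"dz": 0.7,"fingers": -0.1},
    {"ax": 0,"ay": 0,"az": -0.002,"dx": -0.02,"dy": -0.24,"dz": 0.75,"fingers": -0.1},
    {"ax": 0,"ay": 0,"az": -0.002,"dx": -0.02,"dy": -0.24,"dz": 0.765,"fingers": -0.1},
    {"ax": 0,"ay": 0,"az": -0.002,"dx": -0.02,"dy": -0.24,"dz": 0.765,"fingers": -0.1},
  ],
)

```text
time_s: 3.1
tcp_pos: [0.3824, 0.2658, 0.0191]
ee_rot: [[1.0, 0.019, 0.002], [0.019, -1.0, 0.0], [0.002, -0.0, -1.0]]
wrist_force: [-0.5, 0.1, 1.1]
finger_gap: 0.449
grasp_force: 0.0
```

```bash
python3 -c "
from h import *
st();row([*bw(-.1,-.0236),.013],.0234);crop('scene',215,215,435,380,3.6,'c2')"
```

```text
t 3.1 tcp [0.3824 0.2658 0.0191] board [-0.0987 -0.0238] z 0.0191 yaw 0.0189 F [-0.5  0.1  1.1] gap 0.45
shift [-0.0064 -0.0011  0.0307] turn [-0.0001 -0.0006 -0.0014]
```

View pics/c2.png

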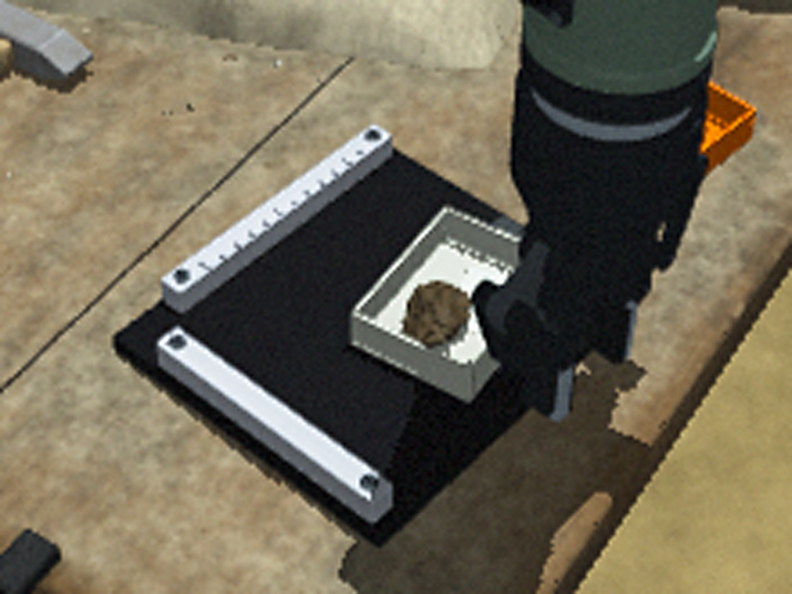

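The gripper is in front of the tray, fingers clear at crop (570,390) and (630,330). Lowering 6 mm and pushing slowly.

Emit:
jog_arm(
  series=[
    {"ax": 0,"ay": 0,"az": -0.001,"dx": 0.02,"dy": 0,"dz": 0.03,"fingers": -0.1},
    {"ax": 0,"ay": 0,"az": -0.001,"dx": 0.05,"dy": 0,"dz": 0.03,"fingers": -0.1},
    {"ax": 0,"ay": 0,"az": -0.001,"dx": 0.08,"dy": 0,"dz": 0.03,"fingers": -0.1},
    {"ax": 0,"ay": 0,"az": -0.001,"dx": 0.095,"dy": 0,"dz": 0.03,"fingers": -0.1},
    {"ax": 0,"ay": 0,"az": -0.001,"dx": 0.11,"dy": 0,"dz": 0.03,"fingers": -0.1},
    {"ax": 0,"ay": 0,"az": -0.001,"dx": 0.125,"dy": 0,"dz": 0.03,"fingers": -0.1},
    {"ax": 0,"ay": 0,"az": -0.001,"dx": 0.14,"dy": 0,"dz": 0.03,"fingers": -0.1},
    {"ax": 0,"ay": 0,"az": -0.001,"dx": 0.155,"dy": 0,"dz": 0.03,"fingers": -0.1},
    {"ax": 0,"ay": 0,"az": -0.001,"dx": 0.17,"dy": 0,"dz": 0.03,"fingers": -0.1},
    {"ax": 0,"ay": 0,"az": -0.001,"dx": 0.185,"dy": 0,"dz": 0.03,"fingers": -0.1},
  ],
)

```text
time_s: 4.15
tcp_pos: [0.4178, 0.2673, 0.0122]
ee_rot: [[1.0, 0.024, -0.0], [0.024, -1.0, -0.0], [-0.0, 0.0, -1.0]]
wrist_force: [-1.0, -0.2, -0.9]
finger_gap: 0.448
grasp_force: 0.2
```

```bash
python3 -c "
from h import *
st();row([*bw(-.012,-.0236),.013],.0234)"
```

```text
t 4.15 tcp [0.4178 0.2673 0.0122] board [-0.0633 -0.0232] z 0.0122 yaw 0.0242 F [-1.  -0.2 -0.9] gap 0.45
shift [ 0.2564  0.0024 -0.004 ] turn [0.     0.0001 0.0003]
```

Emit:
jog_arm(
  series=[
    {"ax": 0,"ay": 0,"az": 0,"dx": 0.015,"dy": 0,"dz": 0,"fingers": -0.1},
    {"ax": 0,"ay": 0,"az": 0,"dx": 0.03,"dy": 0,"dz": 0,"fingers": -0.1},
    {"ax": 0,"ay": 0,"az": 0,"dx": 0.045,"dy": 0,"dz": 0,"fingers": -0.1},
    {"ax": 0,"ay": 0,"az": 0,"dx": 0.06,"dy": 0,"dz": 0,"fingers": -0.1},
    {"ax": 0,"ay": 0,"az": 0,"dx": 0.075,"dy": 0,"dz": 0,"fingers": -0.1},
    {"ax": 0,"ay": 0,"az": 0,"dx": 0.09,"dy": 0,"dz": 0,"fingers": -0.1},
    {"ax": 0,"ay": 0,"az": 0,"dx": 0.105,"dy": 0,"dz": 0,"fingers": -0.1},
    {"ax": 0,"ay": 0,"az": 0,"dx": 0.12,"dy": 0,"dz": 0,"fingers": -0.1},
    {"ax": 0,"ay": 0,"az": 0,"dx": 0.135,"dy": 0,"dz": 0,"fingers": -0.1},
    {"ax": 0,"ay": 0,"az": 0,"dx": 0.15,"dy": 0,"dz": 0,"fingers": -0.1},
  ],
)

```text
time_s: 5.15
tcp_pos: [0.4479, 0.268, 0.0123]
ee_rot: [[1.0, 0.024, -0.0], [0.024, -1.0, 0.0], [-0.0, -0.0, -1.0]]
wrist_force: [-1.4, -0.4, -0.4]
finger_gap: 0.452
grasp_force: 0.2
```

```bash
python3 -c "
from h import *
st();row([*bw(-.012,-.0236),.013],.0234)
K,T=params('scene');x=-.012+0;
p=robot.read_state()['tcp_pos'];q=pose([(p[0]-B[0],p[1]-B[1],0)],0,0,-B[2])[0]
tr=pose([(a[0]+q[0]+.0435,a[1]-.0236,.033) for a in rect(.065,.085,0)],*B)
crop('scene',215,215,435,380,3.6,'c3',[(proj(tr,K,T),(0,0,255))])"
```

```text
t 5.15 tcp [0.4479 0.268  0.0123] board [-0.0332 -0.0231] z 0.0123 yaw 0.0241 F [-1.4 -0.4 -0.4] gap 0.45
shift [ 0.1057  0.0025 -0.0036] turn [-0.      0.      0.0002]
```

View pics/c3.png

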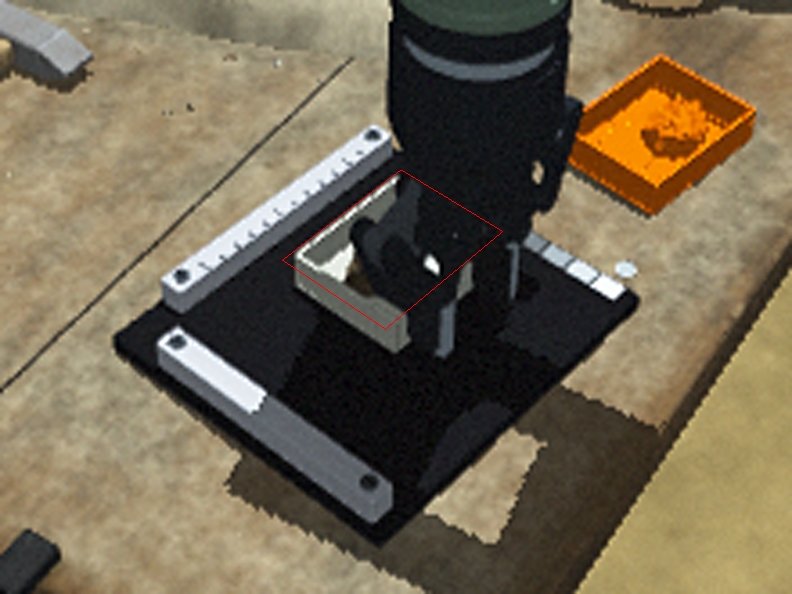

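The tray is square to the fingers: its left rim corners are near crop (297,258) and (408,335), about 5 mm further right than predicted. I'll push on until it is nearly at the far rail.

Emit:
jog_arm(
  series=[
    {"ax": 0,"ay": 0,"az": 0,"dx": 0.015,"dy": 0,"dz": 0,"fingers": -0.1},
    {"ax": 0,"ay": 0,"az": 0,"dx": 0.03,"dy": 0,"dz": 0,"fingers": -0.1},
    {"ax": 0,"ay": 0,"az": 0,"dx": 0.045,"dy": 0,"dz": 0,"fingers": -0.1},
    {"ax": 0,"ay": 0,"az": 0,"dx": 0.06,"dy": 0,"dz": 0,"fingers": -0.1},
    {"ax": 0,"ay": 0,"az": 0,"dx": 0.075,"dy": 0,"dz": 0,"fingers": -0.1},
    {"ax": 0,"ay": 0,"az": 0,"dx": 0.09,"dy": 0,"dz": 0,"fingers": -0.1},
    {"ax": 0,"ay": 0,"az": 0,"dx": 0.1,"dy": 0,"dz": 0,"fingers": -0.1},
    {"ax": 0,"ay": 0,"az": 0,"dx": 0.1,"dy": 0,"dz": 0,"fingers": -0.1},
  ],
)

```text
time_s: 6.0
tcp_pos: [0.4682, 0.2685, 0.0124]
ee_rot: [[1.0, 0.024, 0.001], [0.024, -1.0, 0.0], [0.001, -0.0, -1.0]]
wrist_force: [-0.3, -0.4, -0.4]
finger_gap: 0.452
grasp_force: 0.0
```

Emit:
jog_arm(
  series=[
    {"ax": 0,"ay": 0,"az": 0,"dx": -0.06,"dy": 0,"dz": 0,"fingers": -0.1},
    {"ax": 0,"ay": 0,"az": 0,"dx": -0.2,"dy": 0,"dz": 0,"fingers": -0.1},
    {"ax": 0,"ay": 0,"az": 0,"dx": -0.25,"dy": 0,"dz": -0.2,"fingers": -0.1},
    {"ax": 0,"ay": 0,"az": 0,"dx": -0.25,"dy": 0.2,"dz": -0.4,"fingers": -0.4},
    {"ax": 0,"ay": 0,"az": 0,"dx": -0.25,"dy": 0.4,"dz": -0.45,"fingers": -0.4},
    {"ax": 0,"ay": 0,"az": 0,"dx": -0.25,"dy": 0.6,"dz": -0.45,"fingers": -0.4},
    {"ax": 0,"ay": 0,"az": 0,"dx": -0.25,"dy": 0.6,"dz": -0.45,"fingers": -0.4},
  ],
)

```text
time_s: 6.7
tcp_pos: [0.42, 0.1442, 0.1029]
ee_rot: [[1.0, 0.019, 0.001], [0.019, -1.0, -0.001], [0.001, 0.001, -1.0]]
wrist_force: [-0.4, -0.0, 0.2]
finger_gap: 0.301
grasp_force: 0.0
```

```bash
python3 -c "
from h import *
st()
K,T=params('top')
tr=pose([(a[0]+.0315,a[1]-.0286,.033) for a in rect(.065,.085,0)],*B)
crop('top',215,235,415,345,4,'c4',[(proj(tr,K,T),(0,0,255)),(proj(pose(RAIL[:4],*B),K,T),(0,255,0))])"
```

```text
t 6.7 tcp [0.42   0.1442 0.1029] board [-0.0639 -0.1463] z 0.1029 yaw 0.0195 F [-0.4 -0.   0.2] gap 0.3
```

View pics/c4.png

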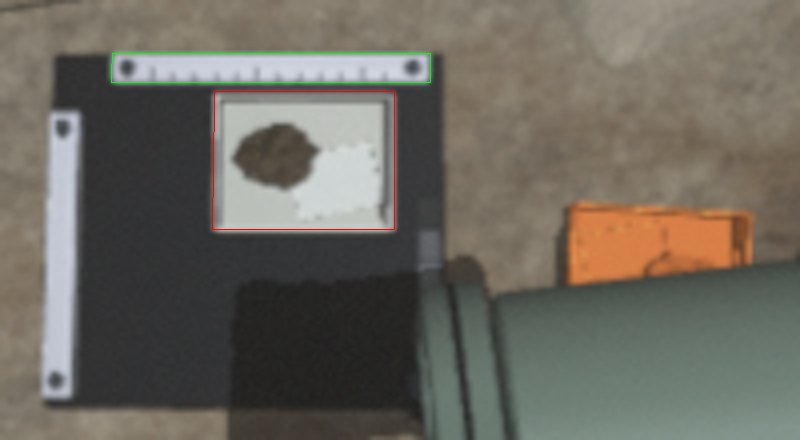

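The tray matches the overlay at board (0.0315, -0.0286): square and about 5 mm short of the far rail. Next is the push from the right, turned a quarter turn.

```bash
python3 -c "
from h import *
row([*bw(.030,-.104),.1],.0234+np.pi/2)"
```

```text
shift [ 0.4696 -0.2045  0.0127] turn [ 0.00e+00 -1.00e-04 -5.01e-01]
```

Emit:
jog_arm(
  series=[
    {"ax": 0,"ay": 0,"az": -0.499,"dx": 0.2,"dy": 0.0,"dz": 0,"fingers": -0.4},
    {"ax": 0,"ay": 0,"az": -0.499,"dx": 0.47,"dy": -0.2,"dz": 0.0,"fingers": -0.4},
    {"ax": 0,"ay": 0,"az": -0.499,"dx": 0.47,"dy": -0.2,"dz": 0.0,"fingers": -0.4},
    {"ax": 0,"ay": 0,"az": -0.499,"dx": 0.47,"dy": -0.2,"dz": 0.0,"fingers": -0.4},
    {"ax": 0,"ay": 0,"az": -0.499,"dx": 0.47,"dy": -0.2,"dz": 0.0,"fingers": -0.4},
    {"ax": 0,"ay": 0,"az": -0.499,"dx": 0.47,"dy": -0.2,"dz": 0.0,"fingers": -0.4},
    {"ax": 0,"ay": 0,"az": -0.499,"dx": 0.47,"dy": -0.2,"dz": 0.0,"fingers": -0.4},
    {"ax": 0,"ay": 0,"az": -0.499,"dx": 0.47,"dy": -0.2,"dz": 0.0,"fingers": -0.4},
    {"ax": 0,"ay": 0,"az": -0.499,"dx": 0.47,"dy": -0.2,"dz": 0.0,"fingers": -0.4},
    {"ax": 0,"ay": 0,"az": -0.499,"dx": 0.47,"dy": -0.2,"dz": 0.0,"fingers": -0.4},
  ],
)

```text
time_s: 7.75
tcp_pos: [0.5123, 0.1911, 0.1014]
ee_rot: [[0.039, 0.999, -0.002], [0.999, -0.039, 0.0], [0.0, -0.002, -1.0]]
wrist_force: [-0.6, -0.4, -0.8]
finger_gap: 0.301
grasp_force: 0.0
```

Emit:
jog_arm(
  series=[
    {"ax": 0,"ay": 0,"az": -0.06,"dx": 0,"dy": 0,"dz": 0,"fingers": -0.4},
  ],
)

```text
time_s: 7.85
tcp_pos: [0.5123, 0.1911, 0.1014]
ee_rot: [[-0.111, 0.994, -0.002], [0.994, 0.111, 0.0], [0.0, -0.002, -1.0]]
wrist_force: [0.8, -0.5, -0.3]
finger_gap: 0.301
grasp_force: 0.0
```

```bash
python3 -c "
from h import *
st();row([*bw(.030,-.104),.013],.0234+np.pi/2)"
```

```text
t 7.85 tcp [0.5123 0.1911 0.1014] board [ 0.0294 -0.1015] z 0.1014 yaw 1.6819 F [ 0.8 -0.5 -0.3] gap 0.3
shift [-0.013   0.0025  0.4422] turn [-0.0005 -0.0001  0.0279]
```

Emit:
jog_arm(
  series=[
    {"ax": 0,"ay": 0,"az": 0.028,"dx": -0.013,"dy": 0.0,"dz": 0.1,"fingers": -0.4},
    {"ax": 0,"ay": 0,"az": 0.028,"dx": -0.013,"dy": 0.0,"dz": 0.2,"fingers": -0.4},
    {"ax": 0,"ay": 0,"az": 0.028,"dx": -0.013,"dy": 0.0,"dz": 0.3,"fingers": -0.4},
    {"ax": 0,"ay": 0,"az": 0.028,"dx": -0.013,"dy": 0.0,"dz": 0.39,"fingers": -0.4},
    {"ax": 0,"ay": 0,"az": 0.028,"dx": -0.013,"dy": 0.0,"dz": 0.43,"fingers": -0.4},
    {"ax": 0,"ay": 0,"az": 0.028,"dx": -0.013,"dy": 0.0,"dz": 0.44,"fingers": -0.4},
    {"ax": 0,"ay": 0,"az": 0.028,"dx": -0.013,"dy": 0.0,"dz": 0.44,"fingers": -0.4},
  ],
)

```text
time_s: 8.55
tcp_pos: [0.5136, 0.1876, 0.0143]
ee_rot: [[-0.016, 1.0, -0.0], [1.0, 0.016, 0.0], [0.0, -0.0, -1.0]]
wrist_force: [0.7, -0.5, 0.1]
finger_gap: 0.297
grasp_force: 0.0
```

```bash
python3 -c "
from h import *
st();row([*bw(.030,-.018),.013],.0234+np.pi/2)"
```

```text
t 8.55 tcp [0.5136 0.1876 0.0143] board [ 0.0307 -0.105 ] z 0.0143 yaw 1.5869 F [ 0.7 -0.5  0.1] gap 0.3
shift [ 0.4351 -0.0066  0.0064] turn [-0.0001 -0.     -0.0023]
```

Emit:
jog_arm(
  series=[
    {"ax": 0,"ay": 0,"az": -0.002,"dx": 0.04,"dy": 0,"dz": 0.005,"fingers": -0.4},
    {"ax": 0,"ay": 0,"az": -0.002,"dx": 0.08,"dy": 0,"dz": 0.005,"fingers": -0.4},
    {"ax": 0,"ay": 0,"az": -0.002,"dx": 0.1,"dy": 0,"dz": 0.005,"fingers": -0.4},
    {"ax": 0,"ay": 0,"az": -0.002,"dx": 0.115,"dy": 0,"dz": 0.005,"fingers": -0.4},
    {"ax": 0,"ay": 0,"az": -0.002,"dx": 0.13,"dy": 0,"dz": 0.005,"fingers": -0.4},
    {"ax": 0,"ay": 0,"az": -0.002,"dx": 0.145,"dy": 0,"dz": 0.005,"fingers": -0.4},
    {"ax": 0,"ay": 0,"az": -0.002,"dx": 0.16,"dy": 0,"dz": 0.005,"fingers": -0.4},
    {"ax": 0,"ay": 0,"az": -0.002,"dx": 0.175,"dy": 0,"dz": 0.005,"fingers": -0.4},
    {"ax": 0,"ay": 0,"az": -0.002,"dx": 0.19,"dy": 0,"dz": 0.005,"fingers": -0.4},
    {"ax": 0,"ay": 0,"az": -0.002,"dx": 0.205,"dy": 0,"dz": 0.005,"fingers": -0.4},
  ],
)

```text
time_s: 9.55
tcp_pos: [0.5132, 0.2282, 0.0133]
ee_rot: [[-0.022, 1.0, -0.0], [1.0, 0.022, -0.0], [-0.0, -0.0, -1.0]]
wrist_force: [0.4, -2.4, 0.0]
finger_gap: 0.3
grasp_force: 0.4
```

Emit:
jog_arm(
  series=[
    {"ax": 0,"ay": 0,"az": 0,"dx": 0.015,"dy": 0,"dz": 0,"fingers": -0.4},
    {"ax": 0,"ay": 0,"az": 0,"dx": 0.03,"dy": 0,"dz": 0,"fingers": -0.4},
    {"ax": 0,"ay": 0,"az": 0,"dx": 0.045,"dy": 0,"dz": 0,"fingers": -0.4},
    {"ax": 0,"ay": 0,"az": 0,"dx": 0.06,"dy": 0,"dz": 0,"fingers": -0.4},
    {"ax": 0,"ay": 0,"az": 0,"dx": 0.075,"dy": 0,"dz": 0,"fingers": -0.4},
    {"ax": 0,"ay": 0,"az": 0,"dx": 0.09,"dy": 0,"dz": 0,"fingers": -0.4},
    {"ax": 0,"ay": 0,"az": 0,"dx": 0.105,"dy": 0,"dz": 0,"fingers": -0.4},
    {"ax": 0,"ay": 0,"az": 0,"dx": 0.12,"dy": 0,"dz": 0,"fingers": -0.4},
    {"ax": 0,"ay": 0,"az": 0,"dx": 0.135,"dy": 0,"dz": 0,"fingers": -0.4},
    {"ax": 0,"ay": 0,"az": 0,"dx": 0.15,"dy": 0,"dz": 0,"fingers": -0.4},
  ],
)

```text
time_s: 10.55
tcp_pos: [0.5125, 0.2582, 0.0133]
ee_rot: [[-0.022, 1.0, -0.0], [1.0, 0.022, -0.0], [-0.0, -0.0, -1.0]]
wrist_force: [-0.4, -0.8, -0.1]
finger_gap: 0.3
grasp_force: 0.3
```

```bash
python3 -c "
from h import *
st();row([*bw(.030,-.018),.013],.0234+np.pi/2)"
```

```text
t 10.55 tcp [0.5125 0.2582 0.0133] board [ 0.0312 -0.0344] z 0.0133 yaw 1.5925 F [-0.4 -0.8 -0.1] gap 0.3
shift [ 0.082  -0.0063  0.0014] turn [-0.      0.     -0.0006]
```

Now to within about 3 mm of the stop, then small steps while watching the force.

Emit:
jog_arm(
  series=[
    {"ax": 0,"ay": 0,"az": 0,"dx": 0.015,"dy": 0,"dz": 0,"fingers": -0.4},
    {"ax": 0,"ay": 0,"az": 0,"dx": 0.03,"dy": 0,"dz": 0,"fingers": -0.4},
    {"ax": 0,"ay": 0,"az": 0,"dx": 0.045,"dy": 0,"dz": 0,"fingers": -0.4},
    {"ax": 0,"ay": 0,"az": 0,"dx": 0.06,"dy": 0,"dz": 0,"fingers": -0.4},
    {"ax": 0,"ay": 0,"az": 0,"dx": 0.07,"dy": 0,"dz": 0,"fingers": -0.4},
    {"ax": 0,"ay": 0,"az": 0,"dx": 0.075,"dy": 0,"dz": 0,"fingers": -0.4},
  ],
)

```text
time_s: 11.15
tcp_pos: [0.5122, 0.2732, 0.0132]
ee_rot: [[-0.022, 1.0, -0.0], [1.0, 0.022, -0.0], [-0.0, -0.0, -1.0]]
wrist_force: [0.0, -0.8, -0.1]
finger_gap: 0.298
grasp_force: 0.3
```

Emit:
jog_arm(
  series=[
    {"ax": 0,"ay": 0,"az": 0,"dx": 0.004,"dy": 0,"dz": 0,"fingers": -0.4},
    {"ax": 0,"ay": 0,"az": 0,"dx": 0.006,"dy": 0,"dz": 0,"fingers": -0.4},
  ],
)

```text
time_s: 11.35
tcp_pos: [0.5122, 0.2742, 0.0133]
ee_rot: [[-0.022, 1.0, -0.0], [1.0, 0.022, -0.0], [-0.0, -0.0, -1.0]]
wrist_force: [0.1, -1.2, 1.1]
finger_gap: 0.296
grasp_force: 0.3
```

Emit:
jog_arm(
  series=[
    {"ax": 0,"ay": 0,"az": 0,"dx": 0.004,"dy": 0,"dz": 0,"fingers": -0.4},
    {"ax": 0,"ay": 0,"az": 0,"dx": 0.006,"dy": 0,"dz": 0,"fingers": -0.4},
  ],
)

```text
time_s: 11.55
tcp_pos: [0.5123, 0.2749, 0.0133]
ee_rot: [[-0.022, 1.0, 0.0], [1.0, 0.022, -0.001], [-0.001, -0.0, -1.0]]
wrist_force: [-0.4, -3.1, 1.0]
finger_gap: 0.296
grasp_force: 1.6
```

Emit:
jog_arm(
  series=[
    {"ax": 0,"ay": 0,"az": 0,"dx": 0.003,"dy": 0,"dz": 0,"fingers": -0.4},
    {"ax": 0,"ay": 0,"az": 0,"dx": 0.004,"dy": 0,"dz": 0,"fingers": -0.4},
    {"ax": 0,"ay": 0,"az": 0,"dx": 0.004,"dy": 0,"dz": 0,"fingers": -0.4},
  ],
)

```text
time_s: 11.85
tcp_pos: [0.5123, 0.2749, 0.0133]
ee_rot: [[-0.022, 1.0, -0.0], [1.0, 0.022, -0.002], [-0.002, -0.0, -1.0]]
wrist_force: [-0.0, -5.0, 1.1]
finger_gap: 0.301
grasp_force: 2.8
```

```bash
python3 -c "
from h import *
st()"
```

```text
t 11.85 tcp [0.5123 0.2749 0.0133] board [ 0.0314 -0.0177] z 0.0133 yaw 1.5927 F [-0.  -5.   1.1] gap 0.3
```

The force rose to 5 N with no further motion, so the tray is against the left rail. I'll back off and go round to the front for the final push.

Emit:
jog_arm(
  series=[
    {"ax": 0,"ay": 0,"az": 0,"dx": -0.05,"dy": 0,"dz": 0,"fingers": -0.4},
    {"ax": 0,"ay": 0,"az": 0,"dx": -0.12,"dy": 0,"dz": 0,"fingers": -0.4},
    {"ax": 0,"ay": 0,"az": 0,"dx": -0.12,"dy": 0,"dz": -0.2,"fingers": -0.4},
    {"ax": 0,"ay": 0,"az": 0,"dx": -0.12,"dy": 0,"dz": -0.4,"fingers": -0.4},
    {"ax": 0,"ay": 0,"az": 0.1,"dx": -0.12,"dy": -0.2,"dz": -0.45,"fingers": -0.1},
    {"ax": 0,"ay": 0,"az": 0.2,"dx": -0.12,"dy": -0.4,"dz": -0.45,"fingers": -0.1},
    {"ax": 0,"ay": 0,"az": 0.3,"dx": 0.1,"dy": -0.4,"dz": -0.45,"fingers": -0.1},
    {"ax": 0,"ay": 0,"az": 0.3,"dx": 0.25,"dy": -0.4,"dz": -0.45,"fingers": -0.1},
    {"ax": 0,"ay": 0,"az": 0.4,"dx": 0.25,"dy": -0.4,"dz": -0.45,"fingers": -0.1},
    {"ax": 0,"ay": 0,"az": 0.4,"dx": 0.25,"dy": -0.4,"dz": -0.45,"fingers": -0.1},
  ],
)

```text
time_s: 12.85
tcp_pos: [0.4308, 0.3249, 0.1033]
ee_rot: [[0.768, 0.64, 0.0], [0.64, -0.768, 0.001], [0.001, -0.0, -1.0]]
wrist_force: [0.6, -0.2, 0.5]
finger_gap: 0.45
grasp_force: 0.0
```

```bash
python3 -c "
from h import *
st();row([*bw(-.045,.032),.1],.0234)"
```

```text
t 12.85 tcp [0.4308 0.3249 0.1033] board [-0.0489  0.0341] z 0.1033 yaw 0.6951 F [ 0.6 -0.2  0.5] gap 0.45
shift [0.0088 0.0206 0.0166] turn [-2.000e-04 -1.000e-04  2.138e-01]
```

Emit:
jog_arm(
  series=[
    {"ax": 0,"ay": 0,"az": 0.214,"dx": 0.01,"dy": 0.02,"dz": 0,"fingers": -0.1},
    {"ax": 0,"ay": 0,"az": 0.214,"dx": 0.01,"dy": 0.02,"dz": 0,"fingers": -0.1},
    {"ax": 0,"ay": 0,"az": 0.214,"dx": 0.01,"dy": 0.02,"dz": 0,"fingers": -0.1},
    {"ax": 0,"ay": 0,"az": 0.214,"dx": 0.01,"dy": 0.02,"dz": 0,"fingers": -0.1},
    {"ax": 0,"ay": 0,"az": 0.214,"dx": 0.01,"dy": 0.02,"dz": 0,"fingers": -0.1},
    {"ax": 0,"ay": 0,"az": 0.214,"dx": 0.01,"dy": 0.02,"dz": 0,"fingers": -0.1},
  ],
)

```text
time_s: 13.45
tcp_pos: [0.4352, 0.322, 0.1031]
ee_rot: [[1.0, 0.027, -0.0], [0.027, -1.0, 0.0], [-0.0, -0.0, -1.0]]
wrist_force: [0.3, 0.3, 0.2]
finger_gap: 0.45
grasp_force: 0.0
```

```bash
python3 -c "
from h import *
st();row([*bw(-.045,.032),.013],.0234)"
```

```text
t 13.45 tcp [0.4352 0.322  0.1031] board [-0.0446  0.0312] z 0.1031 yaw 0.027 F [0.3 0.3 0.2] gap 0.45
shift [-0.0018 -0.004   0.4507] turn [-0.0001  0.0001  0.0012]
```

Emit:
jog_arm(
  series=[
    {"ax": 0,"ay": 0,"az": 0.001,"dx": 0,"dy": 0,"dz": 0.15,"fingers": -0.1},
    {"ax": 0,"ay": 0,"az": 0.001,"dx": 0,"dy": 0,"dz": 0.3,"fingers": -0.1},
    {"ax": 0,"ay": 0,"az": 0.001,"dx": 0,"dy": 0,"dz": 0.4,"fingers": -0.1},
    {"ax": 0,"ay": 0,"az": 0.001,"dx": 0,"dy": 0,"dz": 0.45,"fingers": -0.1},
    {"ax": 0,"ay": 0,"az": 0.001,"dx": 0.04,"dy": 0,"dz": 0.45,"fingers": -0.1},
    {"ax": 0,"ay": 0,"az": 0.001,"dx": 0.08,"dy": 0,"dz": 0.45,"fingers": -0.1},
    {"ax": 0,"ay": 0,"az": 0.001,"dx": 0.12,"dy": 0,"dz": 0.45,"fingers": -0.1},
    {"ax": 0,"ay": 0,"az": 0.001,"dx": 0.14,"dy": 0,"dz": 0.45,"fingers": -0.1},
    {"ax": 0,"ay": 0,"az": 0.001,"dx": 0.15,"dy": 0,"dz": 0.45,"fingers": -0.1},
  ],
)

```text
time_s: 14.35
tcp_pos: [0.4668, 0.3239, 0.0143]
ee_rot: [[1.0, 0.024, 0.002], [0.024, -1.0, 0.001], [0.002, -0.001, -1.0]]
wrist_force: [0.2, 0.1, 0.4]
finger_gap: 0.45
grasp_force: 0.0
```

Emit:
jog_arm(
  series=[
    {"ax": 0,"ay": 0,"az": 0,"dx": 0.006,"dy": 0,"dz": 0,"fingers": -0.1},
    {"ax": 0,"ay": 0,"az": 0,"dx": 0.012,"dy": 0,"dz": 0,"fingers": -0.1},
    {"ax": 0,"ay": 0,"az": 0,"dx": 0.018,"dy": 0,"dz": 0,"fingers": -0.1},
    {"ax": 0,"ay": 0,"az": 0,"dx": 0.024,"dy": 0,"dz": 0,"fingers": -0.1},
  ],
)

```text
time_s: 14.75
tcp_pos: [0.4696, 0.3236, 0.0132]
ee_rot: [[1.0, 0.025, -0.001], [0.025, -1.0, -0.0], [-0.001, 0.0, -1.0]]
wrist_force: [-0.1, -0.7, 0.2]
finger_gap: 0.452
grasp_force: 0.4
```

```bash
python3 -c "
from h import *
st();row([*bw(-.007,.032),.013],.0234)"
```

```text
t 14.75 tcp [0.4696 0.3236 0.0132] board [-0.0102  0.0319] z 0.0132 yaw 0.0246 F [-0.1 -0.7  0.2] gap 0.45
shift [ 0.0159 -0.0004  0.0008] turn [0.0001 0.0002 0.0004]
```

Emit:
jog_arm(
  series=[
    {"ax": 0,"ay": 0,"az": 0,"dx": 0.005,"dy": 0,"dz": 0,"fingers": -0.1},
    {"ax": 0,"ay": 0,"az": 0,"dx": 0.01,"dy": 0,"dz": 0,"fingers": -0.1},
    {"ax": 0,"ay": 0,"az": 0,"dx": 0.014,"dy": 0,"dz": 0,"fingers": -0.1},
  ],
)

```text
time_s: 15.05
tcp_pos: [0.4728, 0.3237, 0.0132]
ee_rot: [[1.0, 0.025, -0.0], [0.025, -1.0, -0.0], [-0.0, 0.0, -1.0]]
wrist_force: [-1.3, 0.6, -0.6]
finger_gap: 0.453
grasp_force: 1.0
```

Emit:
jog_arm(
  series=[
    {"ax": 0,"ay": 0,"az": 0,"dx": 0.003,"dy": 0,"dz": 0,"fingers": -0.1},
    {"ax": 0,"ay": 0,"az": 0,"dx": 0.005,"dy": 0,"dz": 0,"fingers": -0.1},
    {"ax": 0,"ay": 0,"az": 0,"dx": 0.005,"dy": 0,"dz": 0,"fingers": -0.1},
  ],
)

```text
time_s: 15.35
tcp_pos: [0.4728, 0.3237, 0.0132]
ee_rot: [[1.0, 0.024, -0.002], [0.024, -1.0, -0.0], [-0.002, 0.0, -1.0]]
wrist_force: [-4.1, -0.1, 3.1]
finger_gap: 0.448
grasp_force: 2.3
```

Emit:
jog_arm(
  series=[
    {"ax": 0,"ay": 0,"az": 0,"dx": 0.003,"dy": 0,"dz": 0,"fingers": -0.1},
    {"ax": 0,"ay": 0,"az": 0,"dx": 0.005,"dy": 0,"dz": 0,"fingers": -0.1},
    {"ax": 0,"ay": 0,"az": 0,"dx": 0.005,"dy": 0,"dz": 0,"fingers": -0.1},
  ],
)

```text
time_s: 15.65
tcp_pos: [0.4728, 0.3236, 0.013]
ee_rot: [[1.0, 0.024, -0.004], [0.024, -1.0, -0.001], [-0.004, 0.001, -1.0]]
wrist_force: [-6.6, 0.5, 4.0]
finger_gap: 0.452
grasp_force: 3.5
```

Firm contact: the tray is against the far rail. Now I'll retreat straight back, lift, and move clear for a check.

Emit:
jog_arm(
  series=[
    {"ax": 0,"ay": 0,"az": 0,"dx": -0.03,"dy": 0,"dz": 0,"fingers": -0.1},
    {"ax": 0,"ay": 0,"az": 0,"dx": -0.15,"dy": 0,"dz": 0,"fingers": -0.1},
    {"ax": 0,"ay": 0,"az": 0,"dx": -0.25,"dy": 0,"dz": -0.2,"fingers": -0.1},
    {"ax": 0,"ay": 0,"az": 0,"dx": -0.25,"dy": 0.0,"dz": -0.45,"fingers": -0.1},
    {"ax": 0,"ay": 0,"az": 0,"dx": -0.25,"dy": 0.25,"dz": -0.6,"fingers": -0.1},
    {"ax": 0,"ay": 0,"az": 0,"dx": -0.25,"dy": 0.5,"dz": -0.6,"fingers": -0.1},
    {"ax": 0,"ay": 0,"az": 0,"dx": -0.25,"dy": 0.75,"dz": -0.6,"fingers": -0.1},
    {"ax": 0,"ay": 0,"az": 0,"dx": -0.25,"dy": 1,"dz": -0.6,"fingers": -0.1},
    {"ax": 0,"ay": 0,"az": 0,"dx": -0.25,"dy": 1,"dz": -0.6,"fingers": -0.1},
  ],
)

```text
time_s: 16.55
tcp_pos: [0.4307, 0.1181, 0.1338]
ee_rot: [[1.0, 0.019, 0.003], [0.019, -1.0, -0.002], [0.003, 0.002, -1.0]]
wrist_force: [0.3, 1.1, -0.1]
finger_gap: 0.451
grasp_force: 0.0
```

```bash
python3 -c "
from h import *
st()
K,T=params('top')
tr=pose([(a[0]+.0365,a[1]+.0365,.033) for a in rect(.065,.085,0)],*B)
crop('top',170,180,345,345,3.6,'c5',[(proj(tr,K,T),(0,0,255))])
crop('scene',215,215,435,380,3.6,'c6')"
```

```text
t 16.55 tcp [0.4307 0.1181 0.1338] board [-0.0539 -0.1725] z 0.1338 yaw 0.0187 F [ 0.3  1.1 -0.1] gap 0.45
```

View pics/c5.png

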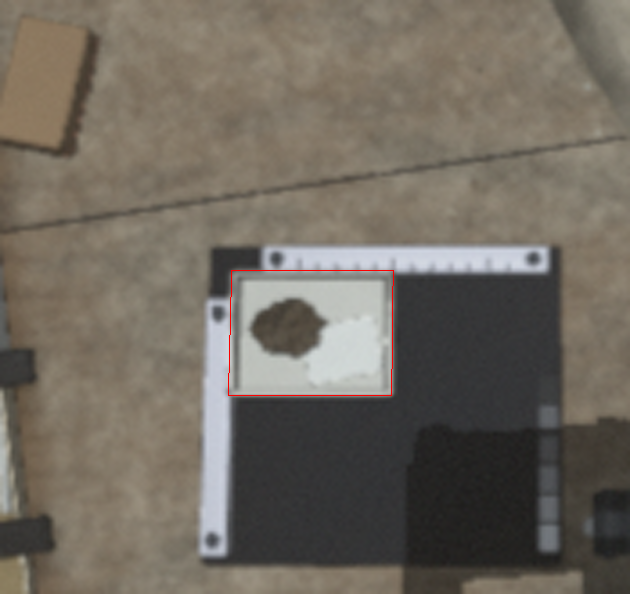

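View pics/c6.png

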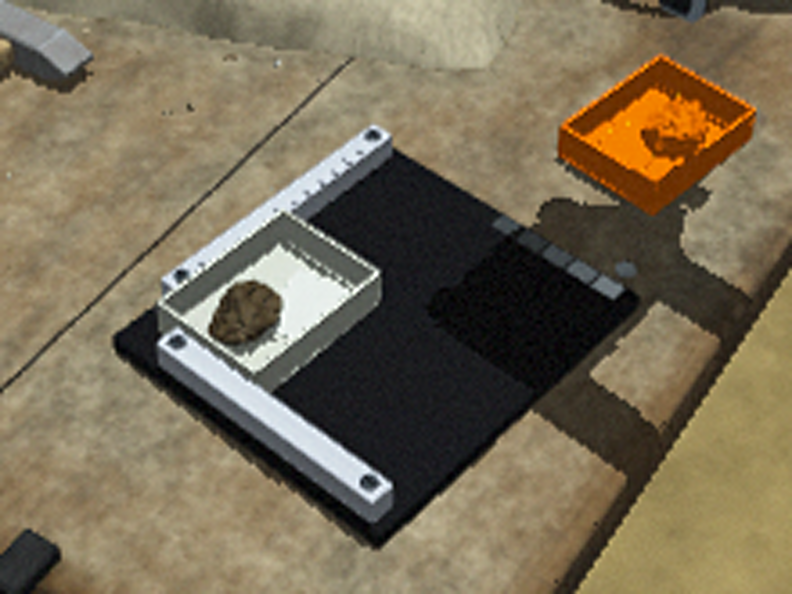

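The top view shows the tray on the predicted home rectangle, crop (230..393, 270..396), within a pixel. The scene view shows it flush against both rails, with the sanding block and orange tray undisturbed and the gripper clear.

```bash
python3 -c "
from cell import robot
print(robot.finish_job())"
```

```text
the job is handed in; nothing more can be done
None
```

The tray is square in the corner, flush against the far and left rails in both camera views; the gripper is clear, the bystanders were not touched, and the job was handed in at about 17 s of the 54 s allowed.

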